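Load a row of lens housings into the dispensing fixture

TASK

Stand the fifth lens housing behind the row of four on the fixture's sliding face, then push all five as one straight row under the lips of the rails until the front one bears firmly on the sprung stop pad: lean on it with roughly 9 N beyond the sliding drag for half a second, then let go, leaving all five face to face against the stop. Don't let the row buckle, and never push with more than 20 N or the housings are marked; leave the ring light, cup and syringe stand alone.

Things in the scene. Friction and masses are not known exactly. Their poses are not given: they have to be found in the camera images.
- fixture: Aluminium tooling plate on a white carriage, fixed. Origin at table height under the mouth of its rails; x runs from the open loading end into the rails, z up. Its flat sliding face is 25 mm above the table, 92 mm wide (y), from x = -250 to +205 mm; the carriage under it is 110 mm wide, 10 mm high. Sliding the full row takes roughly 4 to 10 N, differing from run to run.
- rail_mouth (a point): Middle of the rails' mouth, on the sliding face; axes as the fixture's. Two steel rails run from here to x = 145 mm, 42 mm apart, 11 mm high, outer sides at y = +-36 mm. From x = 10 mm on, lips overhang the ears (34 mm between the lips, undersides 7 mm up): housings can enter only here. Flared lead-ins spread to 62 mm at x = -22 mm.
- leaf_springs (a point): Middle of the rails at half length, on the sliding face. Two leaf springs in the +y rail, 30 mm before and 30 mm behind this point, press passing ears with about 2 N each against the -y rail; they drag on the row, and hold it when it is let go.
- stop_block: Aluminium block at the closed end, 30 mm long (x), 56 mm wide, 30 mm high, axes as the fixture's. Origin: centre of its underside, on the sliding face. A screw through it, 16 mm up, carries a black rubber pad (24 mm wide, 18 mm high) facing the mouth. The pad's face stands 6 to 26 mm before the block's: set anew each batch, not measured, to be felt. It yields 1 mm per 6 N, 6 mm at most.
- housing1: Loose lens housing, about 0.07 kg: black block 34 mm long (its x), 22 mm wide (y), 28 mm high; at its foot two flat screw ears, 22 mm long (x), 5 mm thick, 40 mm over both (y); on top a lens barrel 19 mm across, up to 36 mm. The block's end faces (x = +-17 mm) are flat, so a closed row has 34 mm pitch. Origin: centre of its underside. Front of the row, its front face 35 to 40 mm short of the mouth.
- housing2: Same housing as housing1, same origin and axes. Second in the row of four, which stands on the sliding face, x roughly along the fixture's, with gaps of 2 to 10 mm and offsets up to 4 mm.
- housing3: Same housing as housing1, same origin and axes. Third in the row. Pushed from its tail, a crooked row folds: set out straight, it holds.
- housing4: Same housing as housing1, same origin and axes. Fourth in the row, its tail at the start.
- housing5: Same housing as housing1, same origin and axes. The fifth: it stands alone on the table beside the fixture, on the fixture's +y side. Its place is behind housing4, ears down, its x along the fixture's x. When the row is home, it stands 6 to 26 mm out of the mouth.
- ring_light: bystander: black ring light lying on the table, 76 mm across, 28 mm high. Origin: centre of its underside.
- drink_cup: bystander: lidded drink cup, 76 mm across, 106 mm high. Origin: centre of its underside.
- syringe_stand: bystander: adhesive syringe upright in a 60 mm square stand, 108 mm high. Origin: centre of its underside.
There are look-alikes about, which are no part of the job. Leave any brown look-alike of the housing5 alone.

How it is judged:
On the way, in this order (a step that is already met when the one before it is completed fails the run):
1. the fifth housing stands on the sliding face in line behind the fourth, less than 8 mm from it, while the front housing has not yet entered the rails (y of housing5 in the frame of fixture between -0.008 and 0.008 m and angle between the x axis of housing5 and the x axis of fixture, either way round below 0.2 rad and horizontal distance between housing5 and housing4 below 0.042 m and x of housing5 in the frame of fixture below -0.15 m and z of housing5 in the frame of fixture between 0.022 and 0.028 m and angle between housing5's own z axis and vertical below 0.1 rad and x of housing1 in the frame of fixture below -0.02 m), for 0.2 s.
2. the row of five is pressed home: the front housing bears on the stop pad with more than 6.5 N for 0.3 s (contact force between housing1 and stop_block above 6.5 N and x of housing5 in the frame of fixture above -0.014 m), for 0.3 s.
At the end, for the whole second after the job is handed in: All five housings stand flat in the rails in order, each centre within 36 mm of the next (gaps under 2 mm), within 4 mm of the middle line and 0.08 rad of the rails' direction, the front one still bearing on the stop pad (more than 0.3 N), everything at rest (contact force between housing1 and stop_block above 0.3 N and x of housing1 in the frame of fixture above 0.122 m and horizontal distance between housing2 and housing1 between 0.03 and 0.036 m and horizontal distance between housing3 and housing2 between 0.03 and 0.036 m and horizontal distance between housing4 and housing3 between 0.03 and 0.036 m and horizontal distance between housing5 and housing4 between 0.03 and 0.036 m and y of housing1 in the frame of fixture between -0.004 and 0.004 m and angle between the x axis of each of housing1, housing2, housing3, housing4, housing5 and the x axis of fixture, either way round below 0.08 rad and angle between each of housing1, housing2, housing3, housing4, housing5's own z axis and vertical below 0.06 rad and z of each of housing1, housing2, housing3, housing4, housing5 in the frame of fixture below 0.028 m and linear speed of each of housing1, housing2, housing3, housing4, housing5 below 0.01 m/s and y of housing2 in the frame of fixture between -0.004 and 0.004 m and y of housing3 in the frame of fixture between -0.004 and 0.004 m and y of housing4 in the frame of fixture between -0.004 and 0.004 m and y of housing5 in the frame of fixture between -0.004 and 0.004 m); the robot touches nothing.
It fails at once if the row buckles: one of the first four housings gets more than 12 mm off the middle line of the rails, turns by more than 0.3 rad or tips by more than 0.2 rad (y of any of housing1, housing2, housing3, housing4 in the frame of fixture above 0.012 m or y of any of housing1, housing2, housing3, housing4 in the frame of fixture below -0.012 m or angle between the x axis of any of housing1, housing2, housing3, housing4 and the x axis of fixture, either way round above 0.3 rad or angle between any of housing1, housing2, housing3, housing4's own z axis and vertical above 0.2 rad).
It fails at once if the row is squeezed with more than 20 N (between the last two housings, or on the stop) (contact force between housing4 and housing5 above 20 N or contact force between housing1 and stop_block above 20 N).
It fails at once if the ring light, cup or syringe stand is moved by more than 15 mm (distance of any of ring_light, drink_cup, syringe_stand from where it was at the start of the episode above 0.015 m).
It also fails if it takes over 72 s, if anything falls off the work surface, if the arm or the gripper's body presses on something with over 40 N, if the wrist force passes 120 N, or if a joint passes its speed limit or range.

ROBOT

A 7-joint arm with a two-finger parallel gripper is mounted at the origin on the work surface. World frame = base frame: x ahead of the robot, y to its left, z up, the work surface at z = 0. Lengths are in m, angles in rad, forces in N, time in s.
With the tool pointing down it reaches from about 0.4 to 0.9 m from the base axis. Payload 5.5 kg.
Tool frame: the origin (TCP) lies on the mounting face of the last link; the fingertips stand 178 mm ahead of it and the grasp point (between the pads) lies 159 mm ahead of it; z points along the fingers, y is the direction in which the jaws open and shut (so a half turn about z gives the same grasp; the last joint's range is limited). The gripper opens to 92 mm and grips with 3 to 60 N. Pads are 19 mm wide; open, the fingers measure 130 mm over their backs; the gripper's body (75 mm by 190 mm) begins 47 mm behind the grasp point.
Start: joints at [1.463, 0.501, -0.427, 1.55, 0.221, 1.138, -0.21], TCP at [0.236, -0.606, 0.405] pointing down, gripper open.
Joint ranges: [-2.88, 2.88], [-0.31, 2.03], [-1.54, 1.56], [0.2, 2.42], [-1.41, 4.55], [0.19, 2.02], [-2.57, 2.57]. Speed limits (rad/s): [2.57, 2.57, 3.14, 3.14, 3.14, 3.14, 3.14].

INTERFACE

Orientations are given as a unit quaternion [w, x, y, z].
In Python, from bench import robot, imaging gives the robot as it stands.
- The arm moves only by the tool play_rows, never from a script. Its argument "targets" is one flat list of numbers, 7 for each row, row after row: the closure in counts, from 0 (fully open) to 255 (shut), then the shift along the world's x, y, z in cm, then the turn, a rotation vector about the world's x, y, z in degrees. In form: [grip, x, y, z, rx, ry, rz, grip, x, y, z, rx, ry, rz, ...]. A call has 1 to 5 rows; each row shifts and turns the pose as measured when the row begins; what a row does not reach is not made up. A row lasts 1/12 s, in which the tool goes at most 41.7 mm and 7.16 degrees, less where a joint would pass 70% of its speed; a pose out of reach is approached as far as the arm can. A call with a gripper value outside its range is refused whole. The fingers move at their own pace and stop on an object; "grip_force" is the grip in N (left out, the last holds). Time passes only in rows, so rows that do not move let the fingers close. It gives the time, the measured TCP pose, the force and the opening at its end, in the units of the state.
- robot.read_state(): the state, without advancing time (a new reading comes with each control period).
- imaging.capture(name): name is "scene" or "side" or "wrist"; returns a dict with "img" (420x560x3 uint8, red, green, blue), "mtx" (3x3 intrinsics, pixels), "camera_from_world" (4x4, takes a point from world to camera coordinates). Camera axes: x right, y up, looking along -z (the intrinsics and any distortion apply to the point x, -y, -z); pixel columns grow to the right and rows downward; lengths in m; the calibration is good to about 2 mm. A picture is of the moment at which its call begins. There is no depth.
- robot.finish_job(): hands the job in, once; it reports no verdict.
The state is a dict: "time": time; "joints": joint angles; "joint_vel": joint speeds; "effort": joint torques, N m; "ee_pos": TCP position; "tcp_rot": TCP orientation; "ft_force": force on the tool from outside, world axes, zero at the start; "wrist_torque": the same for the moment, N m; "opening": opening from 0.0 (shut) to 1.0 (fully open).
Only numpy, scipy, OpenCV 4.12 (cv2) and the standard library are available. Lean on these libraries where they do the work, as an engineer would, in place of code of your own. Each camera call takes 0.05 s, during which the arm holds its last target. There are 200 camera calls.

## Working session

There is one attempt and no reset: what is moved stays moved. The work goes in short steps, Python scripts to look and compute and a tool call to move; the robot and the scene stay as the last step left them, time stands still between calls to the robot, and variables do not carry over. Pictures are saved under pics/ and viewed, about 8 in all and at most 12, crops included, and the job is handed in when it is done.

Besides the shell and the picture viewer there is one more tool, called after "Call:" as a command line: name --argument value ..., lists and objects as JSON in quotes. play_rows: Moves the arm, as the interface text tells. Its arguments: {"type":"object","properties":{"targets":{"type":"array","items":{"type":"number"}},"grip_force":{"type":"number"}},"required":["targets"]}

```bash
ls; mkdir -p pics
python3 - <<'E'
from bench import robot, imaging
import cv2,numpy as np
s=robot.read_state();print(s)
for n in["scene","side"]:
    c=imaging.capture(n);cv2.imwrite(f"pics/{n}0.png",c["img"][:,:,::-1]);print(n,c["mtx"],c["camera_from_world"],[k for k in c])
    np.savez(f"{n}0.npz",**c)
a=cv2.imread("pics/scene0.png");b=cv2.imread("pics/side0.png")
E
```

```text
pics
{'time': 0.0, 'joints': array([ 1.46320151,  0.50183697, -0.4267793 ,  1.55143138,  0.22081541,
        1.13830026, -0.21030958]), 'joint_vel': array([ 0.00063909,  0.00128616, -0.00175327, -0.00014238,  0.00161719,
       -0.00025495,  0.00013927]), 'effort': array([-5.09993276e-05, -5.66592586e+01, -5.81591338e+00, -2.79119790e+01,
       -6.85727899e-02,  3.06699076e-02,  1.87053452e-04]), 'ee_pos': array([ 0.23534423, -0.6055242 ,  0.40369154]), 'tcp_rot': array([-9.46498578e-04,  9.82859154e-01,  1.84355538e-01, -1.54066107e-04]), 'ft_force': array([-0.31892635, -0.65490124,  0.38486859]), 'wrist_torque': array([-0.0292647 ,  0.00142371, -0.01345429]), 'opening': 1.0011767892741366}
scene [[465.72579697   0.         291.13187379]
 [  0.         465.72579697 213.08968797]
 [  0.           0.           1.        ]] [[-0.4909867   0.87105615  0.0139015   0.32577798]
 [-0.70346005 -0.40583003  0.58347746  0.36626051]
 [ 0.51388327  0.27670052  0.81201035 -1.21795736]
 [ 0.          0.          0.          1.        ]] ['img', 'mtx', 'camera_from_world']
side [[519.89245818   0.         284.67631676]
 [  0.         519.89245818 212.40460984]
 [  0.           0.           1.        ]] [[-0.84466819 -0.53522475 -0.00837352  0.48164438]
 [ 0.30671192 -0.4967413   0.81189647 -0.22557214]
 [-0.43870655  0.68321486  0.58374139 -0.9168609 ]
 [ 0.          0.          0.          1.        ]] ['img', 'mtx', 'camera_from_world']
```

View pics/scene0.png

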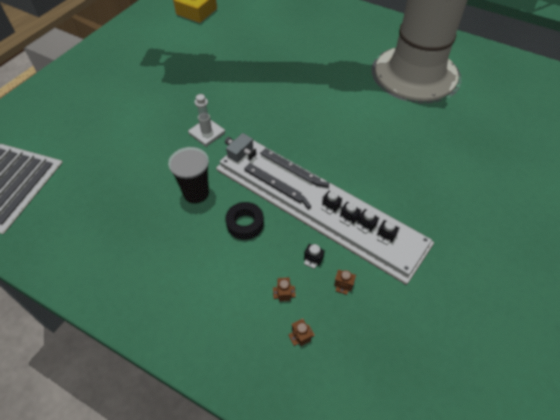

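View pics/side0.png

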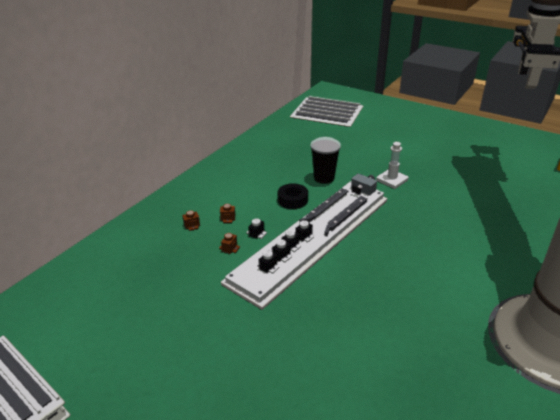

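The candidates for housing5 in the scene view are the black one at (314,254) and three brown ones at (285,288), (346,279) and (302,331). In the side view they are black (257,228) and brown (228,212), (191,219), (230,242). The black one is the target. The row of four is at scene (332–388, 200–230). A close crop comes next.

Run:
```python
import cv2,numpy as np
a=cv2.imread("pics/scene0.png")[130:280,210:440];b=cv2.imread("pics/side0.png")[165:305,215:405]
a=cv2.resize(a,None,fx=3.4,fy=3.4,interpolation=cv2.INTER_CUBIC)
b=cv2.resize(b,None,fx=4.2,fy=4.2,interpolation=cv2.INTER_CUBIC)
print(a.shape,b.shape)
cv2.imwrite("pics/ca.png",a);cv2.imwrite("pics/cb.png",b)
```

```text
(510, 782, 3) (588, 798, 3)
```

View pics/ca.png

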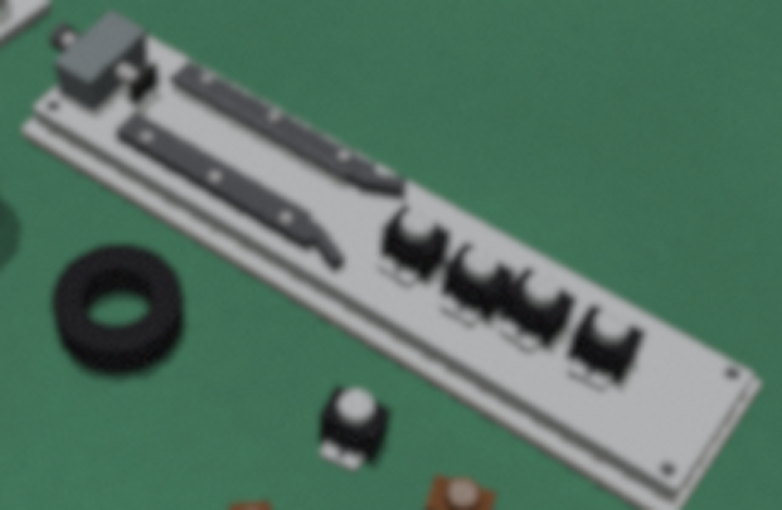

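View pics/cb.png

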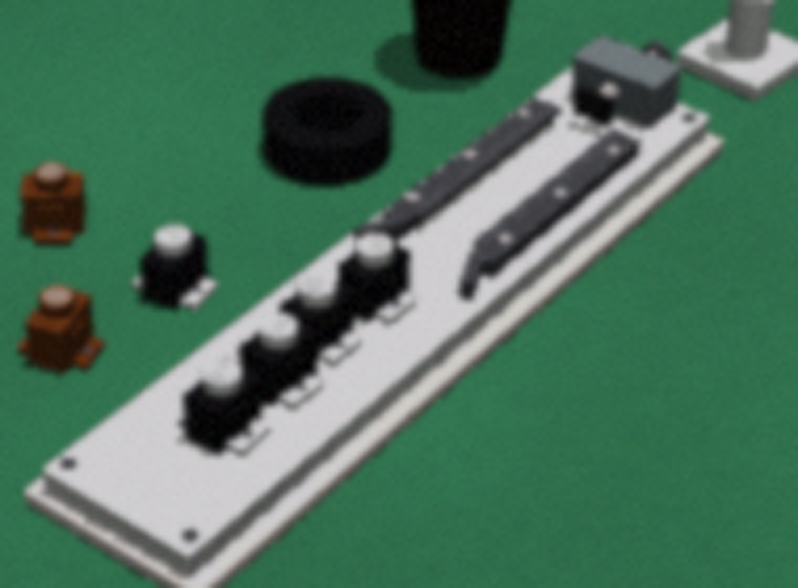

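```bash
cat > h.py <<'E'
import numpy as np,cv2
from scipy.spatial.transform import Rotation as R
def ray(c,u,v):
    K=c["mtx"];M=c["camera_from_world"];d=np.linalg.inv(K)@[u,v,1];d=np.array([d[0],-d[1],-d[2]])
    Rm=M[:3,:3];o=-Rm.T@M[:3,3];d=Rm.T@d;return o,d/np.linalg.norm(d)
def onz(c,u,v,z):
    o,d=ray(c,u,v);return (o+d*(z-o[2])/d[2])
def tri(rs):
    A=np.zeros((3,3));b=np.zeros(3)
    for o,d in rs:
        P=np.eye(3)-np.outer(d,d);A+=P;b+=P@o
    x=np.linalg.solve(A,b);return x,[np.linalg.norm((np.eye(3)-np.outer(d,d))@(x-o)) for o,d in rs]
def proj(c,p):
    M=c["camera_from_world"];q=M[:3,:3]@p+M[:3,3];q=np.array([q[0],-q[1],-q[2]]);q=c["mtx"]@q;return q[:2]/q[2]
E
python3 - <<'E'
from h import *
S=dict(np.load("scene0.npz"));D=dict(np.load("side0.npz"))
P={"corn-y":((757,378),(190,575)),"corn+y":((672,496),(47,470)),"scr-y":((732,373),(190,535)),"scr+y":((668,468),(68,463)),
"h1":((423,228),(377,247)),"h2":((485,260),(320,290)),"h3":((545,292),(279,327)),"h4":((613,325),(223,376)),"h5":((357,405),(173,238)),
"h5topc":((357,400),(173,234)),"leadtip-y":((403,188),(468,294)),"leadtip+y":((340,265),(360,232)),"railend-y":((180,75),(625,143)),"railend+y":((130,125),(545,107))}
X={}
for n,(a,b) in P.items():
    a=(a[0]/3.4+210,a[1]/3.4+130);b=(b[0]/4.2+215,b[1]/4.2+165)
    x,e=tri([ray(S,*a),ray(D,*b)]);X[n]=x;print(n,(x*1000).round(1),(np.array(e)*1000).round(1))
for a,b in [("h4","h1"),("corn-y","corn+y"),("scr-y","scr+y"),("leadtip-y","leadtip+y"),("railend-y","railend+y"),("corn-y","railend-y")]:
    d=X[b]-X[a];print(a,b,np.linalg.norm(d),np.degrees(np.arctan2(d[1],d[0])))
E
```

```text
corn-y [488.8 213.3  17. ] [0.4 0.4]
corn+y [583.7 197.   19.9] [1.7 1.7]
scr-y [498.3 199.6  25.1] [0. 0.]
scr+y [573.6 190.6  25.5] [0.2 0.2]
h1 [515.   10.5  57.9] [2.6 2.6]
h2 [520.3  53.   58.4] [0.2 0.2]
h3 [522.3  89.8  58.3] [1.9 1.9]
h4 [525.  132.1  57.9] [0.4 0.4]
h5 [626.3  29.1  33.7] [0.1 0.1]
h5topc [625.7  28.9  36.8] [0.5 0.5]
leadtip-y [474.4 -18.5  27.9] [0.8 0.8]
leadtip+y [545.6 -25.3  33.2] [2.1 2.1]
railend-y [ 464.1 -182.6   30. ] [0.4 0.4]
railend+y [ 517.1 -186.5   33.1] [0.4 0.4]
h4 h1 0.12198411358505207 -94.70711214714822
corn-y corn+y 0.09629411194075557 -9.730244655338407
scr-y scr+y 0.07582540754842576 -6.778425271713756
leadtip-y leadtip+y 0.0717700775842509 -5.395580295754463
railend-y railend+y 0.05325010045070548 -4.205531357226852
corn-y railend-y 0.39690361184790585 -93.57735328986627
```

The triangulated heights agree with the text: barrels at 58 mm ≈ 25+36, lone housing at 36 mm, plate screws at 25 mm. The fixture's yaw is about -96.8° and the mouth is at about (507,-44) mm. The row sits at x = -55, -97, -134, -177 with y of about +1, +1, -1, -3. I'm moving above housing5.

Call:
play_rows --targets '[0, 2.1, 3.5, 0, 0, 0, 3.5, 0, 2.1, 3.5, 0, 0, 0, 3.5, 0, 2.1, 3.5, 0, 0, 0, 3.5, 0, 2.1, 3.5, 0, 0, 0, 3.5, 0, 2.1, 3.5, 0, 0, 0, 3.5]' --grip_force 10

```text
time: 0.52
ee_pos: [0.3324, -0.4333, 0.3996]
tcp_rot: [-0.001, 0.945, 0.327, -0.003]
ft_force: [1.0, 0.2, -0.3]
opening: 1.004
```

Call:
play_rows --targets '[60, 2.1, 3.5, 0, 0, 0, 3.5, 60, 2.1, 3.5, 0, 0, 0, 3.5, 60, 2.1, 3.5, 0, 0, 0, 3.5, 60, 2.1, 3.5, 0, 0, 0, 3.5, 60, 2.1, 3.5, 0, 0, 0, 3.5]'

```text
time: 0.93
ee_pos: [0.4368, -0.2527, 0.3985]
tcp_rot: [-0.001, 0.881, 0.473, -0.004]
ft_force: [0.4, -0.3, 0.5]
opening: 0.767
```

Call:
play_rows --targets '[128, 2.1, 3.5, 0, 0, 0, 3.5, 128, 2.1, 3.5, 0, 0, 0, 3.5, 128, 2.1, 3.5, 0, 0, 0, 3.5, 128, 2.1, 3.5, 0, 0, 0, 3.5, 128, 2.1, 3.5, 0, 0, 0, 3.5]'

```text
time: 1.35
ee_pos: [0.5414, -0.0727, 0.398]
tcp_rot: [0.0, 0.795, 0.607, -0.006]
ft_force: [1.8, -0.6, 0.1]
opening: 0.506
```

Call:
play_rows --targets '[128, 2.1, 2.5, -1, 0, 0, 2.1, 128, 2.1, 2.5, -1, 0, 0, 2.1, 128, 2.1, 2.5, -1, 0, 0, 2.1, 128, 2.1, 2.5, -1, 0, 0, 2.1, 128, 0, 0, 0, 0, 0, 0]'

```text
time: 1.77
ee_pos: [0.63, 0.0428, 0.3556]
tcp_rot: [-0.001, 0.741, 0.672, -0.003]
ft_force: [-0.5, 0.6, 0.9]
opening: 0.496
```

Run:
```python
from h import *
from bench import robot,imaging
s=robot.read_state();print(s["ee_pos"],s["tcp_rot"],s["ft_force"],s["joints"])
c=imaging.capture("wrist");np.savez("w1.npz",**c);cv2.imwrite("pics/w1.png",c["img"][:,:,::-1])
print(c["mtx"],c["camera_from_world"])
for p in [(.626,.029,.036),(.525,.132,.061),(.520,.053,.061),(.515,.0105,.061)]:print(proj(c,np.array(p)))
```

```text
[0.63001402 0.04280917 0.35555724] [-0.00102573  0.74092408  0.67158095 -0.00307905] [-0.51975678  0.62644867  0.91085456] [ 0.45847631  0.62035807 -0.81291695  1.63354871  0.49187055  1.11069059
 -0.5863071 ]
[[289.29241275   0.         279.32920897]
 [  0.         289.29241275 207.53476878]
 [  0.           0.           1.        ]] [[ 0.99523282 -0.09741016 -0.00478561 -0.62174431]
 [ 0.09305213  0.96311209 -0.2525003  -0.08121531]
 [ 0.02920517  0.25085128  0.96758498 -0.37080361]
 [ 0.          0.          0.          1.        ]]
[277.72088962 211.3785688 ]
[155.85326679 120.34651999]
[167.33102784 204.66100924]
[170.62395842 245.48654158]
```

View pics/w1.png

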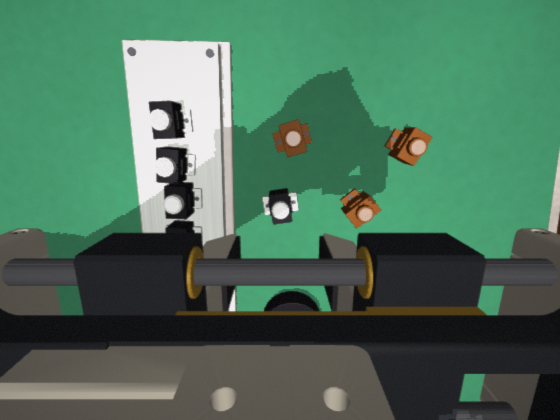

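The picture shows h5 at (281,208), black with pale ears. The brown ones are at (293,138), (409,145) and (360,208), and row housings h4, h3 and h2 are at (160,120), (165,167) and (174,204). I'll enlarge it for the yaws.

Run:
```python
from h import *
a=cv2.imread("pics/w1.png")[90:235,138:310]
a=cv2.resize(a,None,fx=4,fy=4,interpolation=cv2.INTER_CUBIC);cv2.imwrite("pics/w1c.png",a);print(a.shape)
```

```text
(580, 688, 3)
```

View pics/w1c.png

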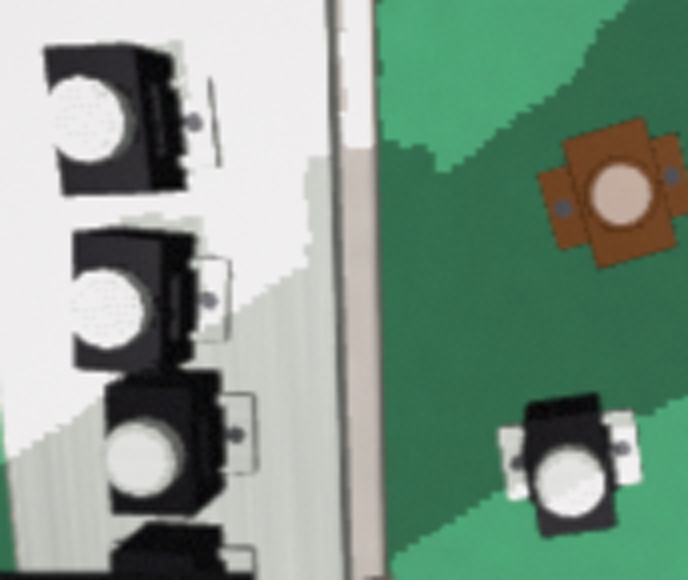

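Run:
```python
from h import *
c=dict(np.load("w1.npz"));f=lambda u,v,z:onz(c,138+u/4,90+v/4,z)
def ang(p,q):d=q-p;return np.degrees(np.arctan2(d[1],d[0]))
p,q=f(519,462,.005),f(623,449,.005);print("h5",(p+q)*500,np.linalg.norm(q-p),ang(p,q)); print("barrel",f(568,483,.036)*1000)
a,b=f(330,0,.025),f(350,570,.025);print("plate edge",a,b,ang(a,b))
M=np.array([507.4,-43.7]);t=np.radians(-96.8);ux=np.array([np.cos(t),np.sin(t)]);uy=np.array([-ux[1],ux[0]])
F=lambda p:np.array([(p[:2]*1000-M)@ux,(p[:2]*1000-M)@uy])
print("edge in fix",F(a),F(b))
for n,(s,e,bz) in {"h4":((209,78),(221,166),(88,119)),"h3":((231,258),(230,342),(108,309)),"h2":((253,393),(257,473),(143,457))}.items():
    s,e=f(*s,.03),f(*e,.03);B=f(*bz,.061);print(n,"ear edge",F(s),F(e),ang(s,e),"barrel",F(B),B)
```

```text
h5 [629.26795554  29.3051241    5.        ] 0.030830440829696378 1.8149703151622085
barrel [628.50187741  29.46074774  36.        ]
plate edge [0.5809267  0.15718062 0.025     ] [0.56412532 0.00695151 0.025     ] -96.38134933794898
edge in fix [-208.17337983   49.22440963] [-57.0116999   50.32894236]
h4 ear edge [-188.61432523   19.28260118] [-167.29734555   21.14132978] -91.8167127974296 barrel [-177.14811467    0.49692258] [0.52886847 0.13214313 0.061     ]
h3 ear edge [-144.13487272   22.49568527] [-122.11256576   21.08844615] -100.4562648407795 barrel [-134.06831728    1.65565038] [0.52491822 0.08922918 0.061     ]
h2 ear edge [-108.48087542   26.55122319] [-86.27403624  26.59931049] -96.67593034108553 barrel [-98.06762764   7.387057  ] [0.52634669 0.05280311 0.061     ]
```

Call:
play_rows --targets '[128, -0.1, -0.6, -2.5, 0.15, -0.3, 2.5, 128, -0.1, -0.5, -3, 0, 0, 2.5, 128, -0.05, -0.25, -3, 0, 0, 2.5, 128, 0, 0, -3, 0, 0, 0, 128, 0, 0, 0, 0, 0, 0]'

```text
time: 2.23
ee_pos: [0.6254, 0.0234, 0.2387]
tcp_rot: [0.002, 0.695, 0.719, -0.002]
ft_force: [-0.9, -0.4, -0.1]
opening: 0.496
```

```bash
cat >> h.py <<'E'
def pose():
    from bench import robot
    s=robot.read_state();q=s["tcp_rot"];r=R.from_quat([*q[1:],q[0]]).as_matrix()
    print("p",(s["ee_pos"]*1000).round(1),"jaw",np.degrees(np.arctan2(r[1,1],r[0,1])).round(2),"tilt",r[:2,2].round(4),"f",s["ft_force"].round(2),"open",round(s["opening"],3),"t",round(s["time"],2));return s,r
E
python3 -c "
from h import *
pose()"
```

```text
p [625.4  23.4 238.7] jaw 1.91 tilt [ 0.0007 -0.0051] f [-0.94 -0.4  -0.11] open 0.496 t 2.23
```

Call:
play_rows --targets '[128, 0.2, 0.6, -2, 0.3, 0, 0, 128, 0, 0, -2, 0, 0, 0, 128, 0, 0, -1.2, 0, 0, 0, 128, 0, 0, 0, 0, 0, 0]'

```text
time: 2.57
ee_pos: [0.6274, 0.0242, 0.1885]
tcp_rot: [0.001, 0.698, 0.716, -0.001]
ft_force: [-0.5, 0.2, -0.7]
opening: 0.498
```

```bash
python3 -c "
from h import *
for i in range(2): pose()"
```

```text
p [627.4  24.2 188.5] jaw 1.44 tilt [ 0.0007 -0.0031] f [-0.53  0.22 -0.66] open 0.498 t 2.57
p [627.4  24.2 188.5] jaw 1.44 tilt [ 0.0007 -0.0031] f [-0.53  0.22 -0.66] open 0.498 t 2.57
```

Call:
play_rows --targets '[128, 0, 0.5, -0.1, 0.1, 0, 0, 128, 0, 0, 0, 0, 0, 0, 255, 0, 0, 0, 0, 0, 0, 255, 0, 0, 0, 0, 0, 0, 255, 0, 0, 0, 0, 0, 0]' --grip_force 12

```text
time: 2.98
ee_pos: [0.6296, 0.0288, 0.1938]
tcp_rot: [0.003, 0.699, 0.715, 0.002]
ft_force: [-0.2, 0.4, 0.1]
opening: 0.328
```

Call:
play_rows --targets '[255, 0, 0, 0, 0, 0, 0, 255, 0, 0, 0, 0, 0, 0, 255, 0, 0, 0, 0, 0, 0]'

```text
time: 3.23
ee_pos: [0.6302, 0.0289, 0.1955]
tcp_rot: [0.004, 0.699, 0.715, 0.003]
ft_force: [0.5, 0.4, -1.4]
opening: 0.236
```

```bash
python3 -c "
from h import *
pose()"
```

```text
p [630.2  28.9 195.5] jaw 1.31 tilt [ 0.0099 -0.0023] f [ 0.5   0.41 -1.42] open 0.236 t 3.23
```

Grasped: opening 21.7 mm against a 22 mm block. Now lifting and carrying it over behind h4.

Call:
play_rows --targets '[255, 0, 0, 3.5, 0, 0, 0, 255, 0, 0, 4, 0, 0, 0, 255, -1.0, 1.5, 1, 0.1, 0.3, -2, 255, -2.4, 3.3, 0, 0, 0.2, -2, 255, -2.4, 3.3, 0, 0, 0, -2]' --grip_force 20

```text
time: 3.65
ee_pos: [0.5748, 0.1009, 0.281]
tcp_rot: [0.001, 0.743, 0.67, -0.001]
ft_force: [-0.2, 1.1, -1.0]
opening: 0.237
```

Call:
play_rows --targets '[255, -2.0, 3.0, 0, 0, 0, -2, 255, -1.2, 2.3, 0, 0, 0, 0, 255, 0, 0, 0, 0, 0, 0]'

```text
time: 3.9
ee_pos: [0.5363, 0.163, 0.283]
tcp_rot: [-0.0, 0.753, 0.658, 0.0]
ft_force: [-0.7, 1.2, -1.3]
opening: 0.24
```

```bash
python3 -c "
from h import *
pose()
from bench import imaging
c=imaging.capture('wrist');np.savez('w2.npz',**c);cv2.imwrite('pics/w2.png',c['img'][:,:,::-1])
pose()
"
```

```text
p [536.3 163.  283. ] jaw -7.65 tilt [0.0002 0.0008] f [-0.74  1.22 -1.34] open 0.24 t 3.9
p [537.4 160.9 282.9] jaw -7.73 tilt [ 0.0005 -0.0008] f [-1.32  0.02 -0.67] open 0.24 t 3.95
```

View pics/w2.png

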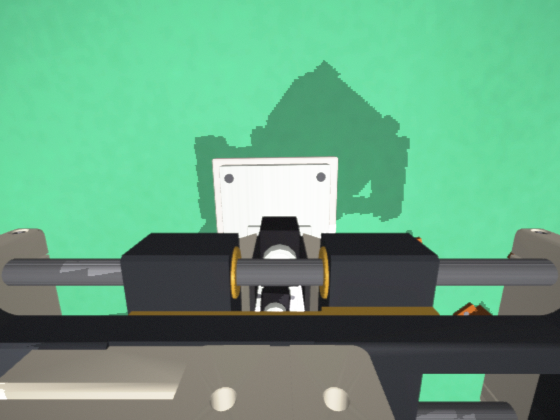

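Run:
```python
from h import *
c=dict(np.load("w2.npz"))
a,b=onz(c,229,178,.025),onz(c,321,177,.025);print("screws",a,b,(a+b)/2)
print("plate end corners",onz(c,219,165,.025),onz(c,337,165,.025))
print("carr corners",onz(c,214,159,.010),onz(c,337.5,157,.010))
e,f=onz(c,262.5,218,.1155),onz(c,298,218,.1155);print("h5 rear top edge",e,f,(e+f)/2)
print("barrel",onz(c,279.5,258,.1235))
print(proj(c,np.array([.5363,.163,.283-.159])))
```

```text
screws [0.50006401 0.20060455 0.025     ] [0.57563117 0.19132348 0.025     ] [0.53784759 0.19596402 0.025     ]
plate end corners [0.49383115 0.21223978 0.025     ] [0.58957677 0.19942043 0.025     ]
carr corners [0.48721192 0.21674025 0.01      ] [0.59333185 0.20426042 0.01      ]
h5 rear top edge [0.53138038 0.18858553 0.1155    ] [0.5500817 0.1860784 0.1155   ] [0.54073104 0.18733197 0.1155    ]
barrel [0.53775824 0.16818952 0.1235    ]
[278.05569721 267.8175197 ]
```

Call:
play_rows --targets '[255, -0.4, 0.6, -2, 0, 0, 0.7, 255, 0, 0, -2, 0, 0, 0, 255, 0, 0, -1.0, 0, 0, 0]'

```text
time: 4.2
ee_pos: [0.536, 0.1662, 0.2344]
tcp_rot: [0.003, 0.749, 0.663, 0.003]
ft_force: [-0.6, -0.8, -1.6]
opening: 0.236
```

```bash
cat > look.py <<'E'
from h import *
from bench import imaging
import sys
pose();t=sys.argv[1]
s=imaging.capture('scene');d=imaging.capture('side')
np.savez(f's{t}.npz',**s);np.savez(f'd{t}.npz',**d)
x0,y0,x1,y1=[int(v) for v in (sys.argv[2:6] or (295,165,425,255))]
u0,v0,u1,v1=[int(v) for v in (sys.argv[6:10] or (230,195,340,290))]
f=4;cs=lambda i,a,b,c_,e:cv2.resize(i[b:e,a:c_,::-1],None,fx=f,fy=f,interpolation=cv2.INTER_CUBIC)
A=cs(s['img'],x0,y0,x1,y1);B=cs(d['img'],u0,v0,u1,v1)
cv2.imwrite(f'pics/sd{t}.png',A);cv2.imwrite(f'pics/dd{t}.png',B)
H=max(A.shape[0],B.shape[0]);P=lambda i:cv2.copyMakeBorder(i,0,H-i.shape[0],0,0,cv2.BORDER_CONSTANT)
o=np.hstack([P(A),P(B)]);k=min(1,800/o.shape[1]);o=cv2.resize(o,None,fx=k,fy=k,interpolation=cv2.INTER_AREA);cv2.imwrite(f'pics/both{t}.png',o);print(o.shape,"scale",f*k,"split",A.shape[1]*k)
E
python3 look.py 3
```

```text
p [536.  166.2 234.4] jaw -7.0 tilt [ 0.0084 -0.0019] f [-0.56 -0.83 -1.64] open 0.236 t 4.2
(317, 800, 3) scale 3.3333333333333335 split 433.33333333333337
```

View pics/both3.png

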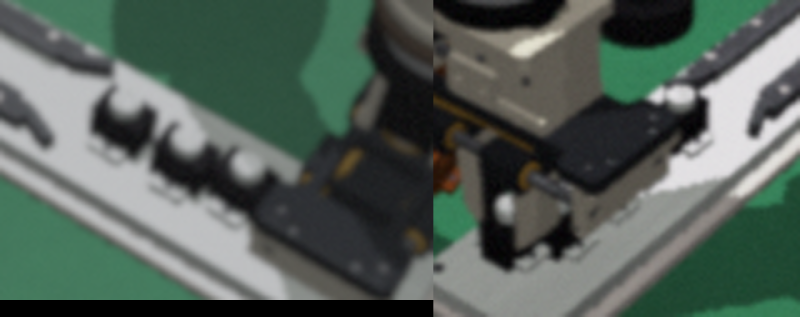

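Run:
```python
from h import *
c=dict(np.load("d3.npz"));t=np.radians(-96.9);ux=np.array([np.cos(t),np.sin(t)]);uy=np.array([-ux[1],ux[0]]);M=np.array([508.2,-42.8])
def F(u,v,z):
    p=onz(c,230+(u-433.3)/3.333,195+v/3.333,z);return ((p[:2]*1000-M)@ux).round(1),((p[:2]*1000-M)@uy).round(1)
print("h5 barrel",F(507,210,.075),"h5 ear",F(517,265,.044),F(551,249,.044))
print("h4 ear",F(565,259,.030),F(597,242,.030),"h3 ear",F(612,222,.03),F(637,207,.03),"h1 barrel",F(682,98,.061))
a=cv2.imread("pics/dd3.png")[150:380,30:330];cv2.imwrite("pics/z3.png",cv2.resize(a,None,fx=2.6,fy=2.6,interpolation=cv2.INTER_CUBIC))
```

```text
h5 barrel (np.float64(-216.8), np.float64(-0.8)) h5 ear (np.float64(-223.3), np.float64(-12.5)) (np.float64(-200.7), np.float64(-18.8))
h4 ear (np.float64(-190.6), np.float64(-20.4)) (np.float64(-167.3), np.float64(-25.6)) h3 ear (np.float64(-147.8), np.float64(-21.1)) (np.float64(-127.5), np.float64(-24.2)) h1 barrel (np.float64(-55.4), np.float64(-3.1))
```

View pics/z3.png

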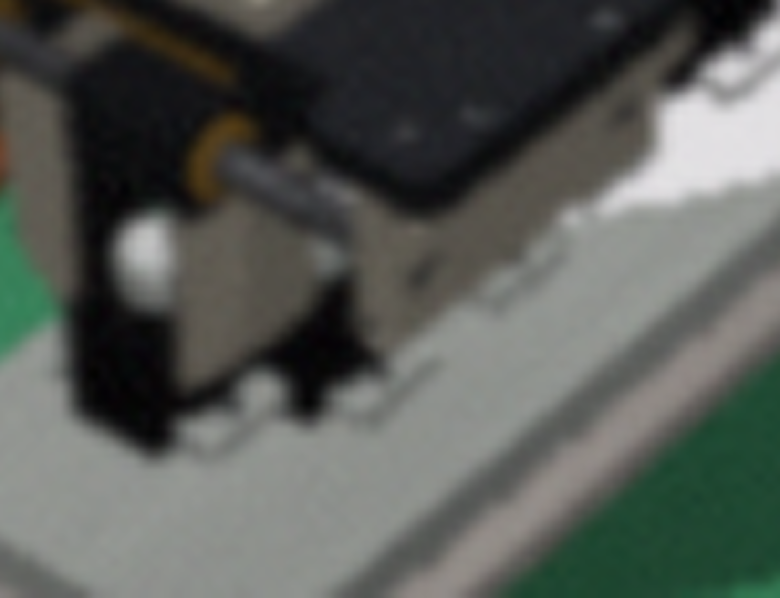

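Call:
play_rows --targets '[255, -0.15, 0.35, 0, 0.1, 0.4, 0, 255, 0, 0, -0.6, 0, 0, 0, 255, 0, 0, -0.5, 0, 0, 0]'

```text
time: 4.55
ee_pos: [0.536, 0.1686, 0.2244]
tcp_rot: [0.0, 0.75, 0.661, 0.0]
ft_force: [0.2, -0.8, -0.8]
opening: 0.237
```

```bash
python3 -c "
from h import *
pose()"
```

```text
p [536.  168.6 224.4] jaw -7.22 tilt [0.0006 0.0004] f [ 0.17 -0.81 -0.83] open 0.237 t 4.55
```

Call:
play_rows --targets '[255, -0.2, 0, -0.2, 0, 0, 0.2, 255, 0, 0, -0.2, 0, 0, 0]'

```text
time: 4.72
ee_pos: [0.5344, 0.1681, 0.2201]
tcp_rot: [0.0, 0.749, 0.662, 0.001]
ft_force: [-0.6, -0.2, -1.5]
opening: 0.234
```

```bash
python3 -c "
from h import *
pose()"
```

```text
p [534.4 168.1 220.1] jaw -7.06 tilt [0.0013 0.0006] f [-0.56 -0.2  -1.52] open 0.234 t 4.72
```

Call:
play_rows --targets '[255, 0, 0, -0.15, 0, 0, 0, 255, 0, 0, -0.1, 0, 0, 0]'

```text
time: 4.88
ee_pos: [0.5343, 0.1685, 0.2197]
tcp_rot: [0.001, 0.749, 0.662, 0.0]
ft_force: [-4.1, -1.8, 9.3]
opening: 0.236
```

Call:
play_rows --targets '[255, 0, 0, -0.1, 0, 0, 0]'

```text
time: 4.97
ee_pos: [0.5342, 0.1686, 0.2197]
tcp_rot: [0.001, 0.749, 0.662, 0.0]
ft_force: [-3.0, -0.8, 7.5]
opening: 0.238
```

```bash
python3 -c "
from h import *
pose()"
```

```text
p [534.2 168.6 219.7] jaw -7.05 tilt [ 0.0021 -0.002 ] f [-2.96 -0.82  7.49] open 0.238 t 4.97
```

Call:
play_rows --targets '[255, 0, 0, 0.1, 0, 0, 0, 140, 0, 0, 0, 0, 0, 0, 140, 0, 0, 0, 0, 0, 0, 140, 0, 0, 0, 0, 0, 0]'

```text
time: 5.3
ee_pos: [0.5348, 0.1688, 0.2219]
tcp_rot: [0.002, 0.749, 0.662, 0.001]
ft_force: [-0.5, -0.9, 0.5]
opening: 0.406
```

Call:
play_rows --targets '[140, 0, 0, 3, 0, 0, 0, 140, 0, 0, 4, 0, 0, 0, 140, 0, -4, 1, 0, 0, 0, 140, 0, -4, 0, 0, 0, 0, 140, -0.5, -4, 0, 0, 0, 0]'

```text
time: 5.72
ee_pos: [0.5287, 0.0573, 0.3057]
tcp_rot: [-0.0, 0.743, 0.669, 0.005]
ft_force: [0.1, 0.0, 0.1]
opening: 0.449
```

Call:
play_rows --targets '[140, -0.5, -4, 0, 0, 0, 0, 140, -0.5, -3, 0, 0, 0, 0, 140, 0, 0, 0, 0, 0, 0]'

```text
time: 5.97
ee_pos: [0.5178, -0.0245, 0.3059]
tcp_rot: [0.002, 0.746, 0.666, 0.003]
ft_force: [0.7, 0.3, -0.2]
opening: 0.453
```

```bash
python3 -c "
from h import *
pose()
from bench import imaging
c=imaging.capture('wrist');np.savez('w4.npz',**c);i=c['img'][:,:,::-1]
for n,x in [('h5',-217),('h1',-55)]:
    p=np.array([508.2,-42.8])+x*np.array([-.12,-.993]);print(proj(c,np.array([*p/1000,.061])))
cv2.imwrite('pics/w4.png',cv2.resize(i[40:240,190:370],None,fx=3,fy=3,interpolation=cv2.INTER_CUBIC))
"
```

```text
p [517.8 -24.5 305.9] jaw -6.49 tilt [0.0073 0.0012] f [ 0.7   0.34 -0.2 ] open 0.453 t 5.97
[266.3394644  -74.18939504]
[267.0659704  176.73598936]
```

Call:
play_rows --targets '[140, 0, 0.5, 3.5, 0, 0.3, 0, 140, 0, 0.5, 4, 0, 0, 0, 140, 0, 0, 4, 0, 0, 0, 140, 0, 0, 0, 0, 0, 0]'

```text
time: 6.35
ee_pos: [0.5165, -0.0101, 0.4227]
tcp_rot: [-0.005, 0.746, 0.666, 0.001]
ft_force: [1.8, 0.1, -0.7]
opening: 0.447
```

```bash
python3 -c "
from h import *
pose()
from bench import imaging
c=imaging.capture('wrist');np.savez('w4.npz',**c);i=c['img'][:,:,::-1]
for n,x in [('h5',-217),('h1',-55)]:
    p=np.array([508.2,-42.8])+x*np.array([-.12,-.993]);print(proj(c,np.array([*p/1000,.061])))
cv2.imwrite('pics/w4.png',cv2.resize(i[10:240,200:350],None,fx=2.6,fy=2.6,interpolation=cv2.INTER_CUBIC)) 
"
```

```text
p [516.5 -10.1 422.7] jaw -6.41 tilt [-0.0042  0.0083] f [ 1.77  0.12 -0.68] open 0.447 t 6.35
[277.73646324  22.60793983]
[276.68643634 176.14502027]
```

View pics/w4.png

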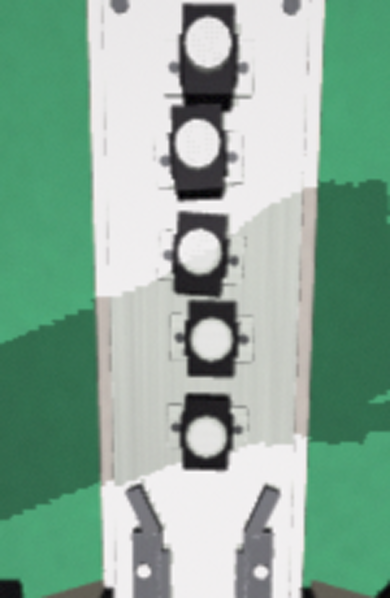

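Run:
```python
from h import *
c=dict(np.load("w4.npz"));f=lambda q,z:onz(c,200+q[0]/2.6,10+q[1]/2.6,z)[:2]*1000
s=(f((120,5),.025)+f((291,4),.025))/2; r=(f((143,571),.036)+f((261,571),.036))/2; lt=(f((137,488),.036)+f((268,489),.036))/2
d=(r-s);u=d/np.linalg.norm(d);n=np.array([-u[1],u[0]])
M=s+240*u
print("screwmid",s,"railscrew mid",r,"lead",lt,"yaw",np.degrees(np.arctan2(u[1],u[0])),"M",M, "rail x",(r-M)@u,"lead y",(lt-M)@n,(lt-M)@u)
for k,(a,b,t) in {"h5":((174,67),(243,67),(208,43)),"h4":((166,160),(232,157),(197,144)),"h3":((168,255),(234,260),(200,251)),"h2":((180,338),(243,339),(211,340)),"h1":((176,427),(238,427),(206,437))}.items():
    A,B,T=f(a,.03),f(b,.03),f(t,.061);m=(A+B)/2-M;T=T-M;e=B-A
    print(k,"ears",(m@u).round(1),(m@n).round(1),"barrel",(T@u).round(1),(T@n).round(1),"yaw",np.degrees(np.arctan2(e@-u,e@n)).round(1),np.linalg.norm(e).round(1))
```

```text
screwmid [537.9800963  195.66479008] railscrew mid [507.30860205 -62.79819954] lead [512.42055343 -19.8463552 ] yaw -96.76757251193263 M [509.69802489 -42.66297674] rail x 20.276502131461854 lead y 0.014803448170245925 -22.978471687121644
h5 ears -213.6 1.6 barrel -213.1 1.4 yaw 0.3 30.7
h4 ears -176.0 -2.5 barrel -175.4 -2.9 yaw 2.7 30.2
h3 ears -133.0 -1.4 barrel -133.0 -1.5 yaw -3.7 31.2
h2 ears -95.8 3.9 barrel -95.7 3.6 yaw -0.5 30.5
h1 ears -53.0 2.0 barrel -52.4 1.7 yaw 0.4 30.8
```

The picture shows all five in one line, with h5 at crop (208,43) 37.6 mm behind h4, so step 1 is met. Robot-frame correction: mouth at about (507.8,-42.5), yaw -96.8°. The offsets are h4 -2.5 mm, h3 -1.4 mm, h2 +3.9 mm and h1 +2.0 mm, with yaws up to 3.7°. I'll straighten each one by closing the jaws on it over the middle line, starting at h1.

Call:
play_rows --targets '[140, -0.1, 1, -4, -0.3, -0.2, -0.4, 140, -0.1, 0.9, -4, -0.1, 0, 0, 140, 0, 0, -4, 0, 0, 0, 140, 0, 0, -3.5, 0, 0, 0, 140, 0, 0, 0, 0, 0, 0]' --grip_force 5

```text
time: 6.82
ee_pos: [0.5137, 0.0142, 0.2616]
tcp_rot: [0.002, 0.747, 0.665, 0.003]
ft_force: [-1.3, 0.6, -0.3]
opening: 0.451
```

```bash
cat >> h.py <<'E'
U=np.array([np.cos(np.radians(-96.8)),np.sin(np.radians(-96.8))]);N=np.array([-U[1],U[0]]);MR=np.array([507.8,-42.5])
def fx(x,y=0,z=215,jaw=-6.8):
    s,r=pose();T=MR+x*U+y*N;p=s["ee_pos"]*1000;g=p[:2]+165*r[:2,2]-MR
    print("grasp fix x,y",(g@U).round(1),(g@N).round(1),"push f",(-s["ft_force"][:2]@U).round(2),"| shift cm",((T-p[:2])/10).round(2),round((z-p[2])/10,2),"rot deg",np.degrees([-r[1,2],r[0,2]]).round(2),round(jaw-np.degrees(np.arctan2(r[1,1],r[0,1])),2))
E
python3 -c "
from h import *
fx(-53)"
```

```text
p [513.7  14.2 261.6] jaw -6.59 tilt [0.0066 0.0012] f [-1.3   0.62 -0.34] open 0.451 t 6.82
grasp fix x,y -57.3 0.2 push f 0.47 | shift cm [ 0.04 -0.4 ] -4.66 rot deg [-0.07  0.38] -0.21
```

Call:
play_rows --targets '[140, 0, -0.4, -1, 0, 0.4, -0.2, 140, 0, 0, -2, 0, 0, 0, 140, 0, 0, -1.5, 0, 0, 0, 140, 0, 0, 0, 0, 0, 0]'

```text
time: 7.15
ee_pos: [0.5128, 0.0143, 0.2148]
tcp_rot: [-0.003, 0.746, 0.666, -0.001]
ft_force: [-0.2, 0.9, -0.6]
opening: 0.452
```

```bash
python3 -c "
from h import *
fx(-53)"
```

```text
p [512.8  14.3 214.8] jaw -6.41 tilt [-0.0057  0.0039] f [-0.23  0.91 -0.65] open 0.452 t 7.15
grasp fix x,y -57.5 -2.7 push f 0.87 | shift cm [ 0.12 -0.42] 0.02 rot deg [-0.23 -0.33] -0.39
```

Call:
play_rows --targets '[140, 0.15, -0.3, 0, -0.15, -0.3, -0.3, 255, 0, 0, 0, 0, 0, 0, 255, 0, 0, 0, 0, 0, 0, 255, 0, 0, 0, 0, 0, 0, 255, 0, 0, 0, 0, 0, 0]'

```text
time: 7.57
ee_pos: [0.5165, 0.0122, 0.2191]
tcp_rot: [0.001, 0.747, 0.665, 0.002]
ft_force: [0.3, 0.1, -0.3]
opening: 0.239
```

```bash
python3 -c "
from h import *
fx(-53)"
```

```text
p [516.5  12.2 219.1] jaw -6.68 tilt [0.0054 0.0011] f [ 0.3   0.1  -0.26] open 0.239 t 7.57
grasp fix x,y -55.7 3.0 push f 0.14 | shift cm [-0.24 -0.21] -0.41 rot deg [-0.06  0.31] -0.12
```

Call:
play_rows --targets '[255, -0.25, 0, 0, 0, 0.3, -0.1]'

```text
time: 7.65
ee_pos: [0.5146, 0.0121, 0.2199]
tcp_rot: [0.0, 0.748, 0.664, 0.001]
ft_force: [-0.1, 0.3, -1.1]
opening: 0.239
```

```bash
python3 -c "
from h import *
fx(-53)"
```

```text
p [514.6  12.1 219.9] jaw -6.81 tilt [0.0019 0.001 ] f [-0.07  0.28 -1.06] open 0.239 t 7.65
grasp fix x,y -55.3 0.6 push f 0.27 | shift cm [-0.06 -0.2 ] -0.49 rot deg [-0.06  0.11] 0.01
```

Call:
play_rows --targets '[140, 0, 0, 0, 0, 0, 0, 140, 0, 0, 0, 0, 0, 0, 140, 0, 0, 0, 0, 0, 0, 140, 0.2, 2, 0, 0, 0, 0, 140, 0.2, 2, 0, 0, 0, 0]'

```text
time: 8.07
ee_pos: [0.5185, 0.0475, 0.2204]
tcp_rot: [0.002, 0.751, 0.661, -0.001]
ft_force: [-0.2, 0.6, 0.4]
opening: 0.451
```

```bash
python3 -c "
from h import *
fx(-96)"
```

```text
p [518.5  47.5 220.4] jaw -7.31 tilt [ 0.0012 -0.0035] f [-0.16  0.63  0.39] open 0.451 t 8.07
grasp fix x,y -90.1 0.2 push f 0.6 | shift cm [0.07 0.53] -0.54 rot deg [0.2  0.07] 0.51
```

Next: grip h2, then centre it.

Call:
play_rows --targets '[140, 0.05, 0.5, -0.3, 0.2, 0, 0.5, 255, 0, 0, 0, 0, 0, 0, 255, 0, 0, 0, 0, 0, 0, 255, 0, 0, 0, 0, 0, 0, 255, 0, 0, 0, 0, 0, 0]'

```text
time: 8.48
ee_pos: [0.5192, 0.055, 0.2173]
tcp_rot: [-0.0, 0.746, 0.666, 0.002]
ft_force: [0.2, 1.9, 1.8]
opening: 0.238
```

```bash
python3 -c "
from h import *
fx(-96)"
```

```text
p [519.2  55.  217.3] jaw -6.46 tilt [0.0022 0.0021] f [0.24 1.95 1.84] open 0.238 t 8.48
grasp fix x,y -98.6 0.1 push f 1.96 | shift cm [-0.   -0.22] -0.23 rot deg [-0.12  0.13] -0.34
```

Call:
play_rows --targets '[255, -0.05, -0.4, 0.05, 0, 0.1, -0.3, 140, 0, 0, 0, 0, 0, 0, 140, 0, 0, 0, 0, 0, 0, 140, 0, 0, 0, 0, 0, 0, 140, 0.4, 3.7, 0, 0, 0, 0]'

```text
time: 8.9
ee_pos: [0.5226, 0.0759, 0.216]
tcp_rot: [0.001, 0.753, 0.658, -0.004]
ft_force: [0.4, -0.1, -0.6]
opening: 0.439
```

```bash
python3 -c "
from h import *
fx(-133)"
```

```text
p [522.6  75.9 216. ] jaw -7.72 tilt [-0.0046 -0.0074] f [ 0.44 -0.15 -0.58] open 0.439 t 8.9
grasp fix x,y -118.0 0.1 push f -0.09 | shift cm [0.09 1.37] -0.1 rot deg [ 0.43 -0.26] 0.92
```

Call:
play_rows --targets '[140, 0.1, 1.2, 0, 0.4, -0.2, 0.8, 255, 0, 0.1, 0, 0, 0, 0, 255, 0, 0, 0, 0, 0, 0, 255, 0, 0, 0, 0, 0, 0, 255, 0, 0, 0, 0, 0, 0]'

```text
time: 9.32
ee_pos: [0.5236, 0.0951, 0.2171]
tcp_rot: [-0.001, 0.746, 0.666, 0.002]
ft_force: [-0.1, 0.4, -0.4]
opening: 0.246
```

```bash
python3 -c "
from h import *
fx(-133)"
```

```text
p [523.6  95.1 217.1] jaw -6.53 tilt [0.0016 0.0052] f [-0.09  0.4  -0.38] open 0.246 t 9.32
grasp fix x,y -139.4 -0.4 push f 0.39 | shift cm [-0.01 -0.56] -0.21 rot deg [-0.3   0.09] -0.27
```

Call:
play_rows --targets '[255, -0.05, -0.5, 0.05, -0.2, 0, -0.2, 255, 0, 0, 0, 0, 0, 0, 140, 0, 0, 0, 0, 0, 0, 140, 0, 0, 0, 0, 0, 0, 140, 0, 0, 0, 0, 0, 0]'

```text
time: 9.73
ee_pos: [0.5229, 0.0858, 0.2172]
tcp_rot: [0.001, 0.749, 0.662, -0.0]
ft_force: [0.2, 1.2, -0.3]
opening: 0.413
```

Call:
play_rows --targets '[140, 0.2, 2, 0, 0, 0, 0, 140, 0.3, 2.1, 0, 0, 0, 0, 140, 0, 0, 0, 0, 0, 0]'

```text
time: 9.98
ee_pos: [0.5284, 0.1253, 0.2171]
tcp_rot: [0.001, 0.751, 0.66, -0.001]
ft_force: [0.2, 1.0, 0.4]
opening: 0.449
```

```bash
python3 -c "
from h import *
fx(-176)"
```

```text
p [528.4 125.3 217.1] jaw -7.35 tilt [ 0.0001 -0.0028] f [0.24 0.95 0.44] open 0.449 t 9.98
grasp fix x,y -168.6 0.7 push f 0.97 | shift cm [0.02 0.69] -0.21 rot deg [0.16 0.01] 0.55
```

Call:
play_rows --targets '[140, 0, 0.6, 0, 0.15, 0, 0.5, 255, 0, 0, 0, 0, 0, 0, 255, 0, 0, 0, 0, 0, 0, 255, 0, 0, 0, 0, 0, 0, 255, 0, 0, 0, 0, 0, 0]'

```text
time: 10.4
ee_pos: [0.5282, 0.131, 0.2168]
tcp_rot: [0.0, 0.748, 0.664, -0.001]
ft_force: [-0.2, 0.7, 1.0]
opening: 0.241
```

```bash
python3 -c "
from h import *
fx(-176)"
```

```text
p [528.2 131.  216.8] jaw -6.76 tilt [-0.0007 -0.001 ] f [-0.23  0.74  1.04] open 0.241 t 10.4
grasp fix x,y -174.5 -0.4 push f 0.7 | shift cm [0.05 0.12] -0.18 rot deg [ 0.06 -0.04] -0.04
```

Call:
play_rows --targets '[255, -0.07, -0.6, 0.05, 0, 0, 0, 140, 0, 0, 0, 0, 0, 0, 140, 0, 0, 0, 0, 0, 0, 140, 0, 0, 0, 0, 0, 0, 140, 0.3, 2.5, 0, 0, 0, 0]'

```text
time: 10.82
ee_pos: [0.5308, 0.1414, 0.2161]
tcp_rot: [0.002, 0.751, 0.66, -0.004]
ft_force: [0.5, -1.6, -0.7]
opening: 0.442
```

Call:
play_rows --targets '[140, 0.2, 1.5, 0, 0, 0, 0, 140, 0, 0, 0, 0, 0, 0]'

```text
time: 10.98
ee_pos: [0.5331, 0.1608, 0.217]
tcp_rot: [0.001, 0.75, 0.661, -0.002]
ft_force: [-0.5, 0.7, 0.2]
opening: 0.452
```

```bash
python3 -c "
from h import *
fx(-213)"
```

```text
p [533.1 160.8 217. ] jaw -7.2 tilt [-0.0016 -0.0044] f [-0.53  0.71  0.17] open 0.452 t 10.98
grasp fix x,y -204.1 0.9 push f 0.64 | shift cm [-0.01  0.82] -0.2 rot deg [ 0.25 -0.09] 0.4
```

Call:
play_rows --targets '[140, 0, 0.8, 0, 0.25, 0, 0.4, 255, 0, 0, 0, 0, 0, 0, 255, 0, 0, 0, 0, 0, 0, 255, 0, 0, 0, 0, 0, 0, 255, 0, 0, 0, 0, 0, 0]'

```text
time: 11.4
ee_pos: [0.5329, 0.169, 0.2167]
tcp_rot: [-0.0, 0.747, 0.665, -0.001]
ft_force: [0.9, -0.1, -0.2]
opening: 0.233
```

```bash
python3 -c "
from h import *
fx(-213)"
```

```text
p [532.9 169.  216.7] jaw -6.63 tilt [-0.002  -0.0009] f [ 0.94 -0.08 -0.2 ] open 0.233 t 11.4
grasp fix x,y -212.8 -0.5 push f 0.03 | shift cm [ 0.02 -0.  ] -0.17 rot deg [ 0.05 -0.11] -0.17
```

Call:
play_rows --targets '[255, -0.05, -0.4, 0, 0, 0, -0.1, 255, -0.05, -0.4, 0, 0, 0, 0, 255, -0.05, -0.4, 0, 0, 0, 0, 255, -0.05, -0.4, 0, 0, 0, 0, 255, -0.05, -0.4, 0, 0, 0, 0]' --grip_force 10

```text
time: 11.82
ee_pos: [0.5301, 0.1466, 0.2167]
tcp_rot: [-0.0, 0.748, 0.664, -0.001]
ft_force: [0.3, 2.0, -0.6]
opening: 0.24
```

```bash
python3 -c "
from h import *
fx(-187)"
```

```text
p [530.1 146.6 216.7] jaw -6.8 tilt [-0.0019 -0.0005] f [ 0.34  1.98 -0.63] open 0.24 t 11.82
grasp fix x,y -190.3 -0.5 push f 2.01 | shift cm [-0.02 -0.34] -0.17 rot deg [ 0.03 -0.11] -0.0
```

Call:
play_rows --targets '[140, 0, 0, 0, 0, 0, 0, 140, 0, 0, 0, 0, 0, 0, 140, 0, 0, 0, 0, 0, 0, 140, 0.25, 2, 0, 0, 0, 0, 140, 0.25, 2, 0, 0, 0, 0]'

```text
time: 12.23
ee_pos: [0.5356, 0.1789, 0.2156]
tcp_rot: [0.001, 0.751, 0.66, -0.004]
ft_force: [0.0, 0.7, -0.0]
opening: 0.45
```

```bash
python3 -c "
from h import *
fx(-228,0,210)"
```

```text
p [535.6 178.9 215.6] jaw -7.41 tilt [-0.0046 -0.008 ] f [ 0.04  0.71 -0.  ] open 0.45 t 12.23
grasp fix x,y -221.8 0.8 push f 0.71 | shift cm [-0.08  0.49] -0.56 rot deg [ 0.46 -0.27] 0.61
```

Call:
play_rows --targets '[140, -0.05, 0.8, 0, 0.4, -0.2, 0.5, 255, 0, 0, 0, 0, 0, 0, 255, 0, 0, 0, 0, 0, 0, 255, 0, 0, 0, 0, 0, 0, 255, 0, 0, 0, 0, 0, 0]'

```text
time: 12.65
ee_pos: [0.5344, 0.1902, 0.2157]
tcp_rot: [-0.001, 0.746, 0.666, 0.0]
ft_force: [0.8, 0.1, -0.3]
opening: 0.212
```

Call:
play_rows --targets '[255, 0, 0, 0, 0, 0, 0, 255, 0, 0, 0, 0, 0, 0, 255, 0, 0, 0, 0, 0, 0]'

```text
time: 12.9
ee_pos: [0.5345, 0.1878, 0.2154]
tcp_rot: [-0.0, 0.747, 0.665, -0.001]
ft_force: [0.6, -0.4, -0.2]
opening: 0.019
```

```bash
python3 -c "
from h import *
fx(-228,0,209)
from bench import imaging
c=imaging.capture('side');np.savez('d5.npz',**c);s=imaging.capture('scene');np.savez('s5.npz',**s)
A=cv2.resize(s['img'][160:270,270:430,::-1],None,fx=5,fy=5,interpolation=cv2.INTER_CUBIC);cv2.imwrite('pics/s5.png',A)
"
```

```text
p [534.5 187.8 215.4] jaw -6.7 tilt [-0.0014 -0.0008] f [ 0.63 -0.36 -0.25] open 0.019 t 12.9
grasp fix x,y -231.7 -1.0 push f -0.28 | shift cm [ 0.03 -0.39] -0.64 rot deg [ 0.05 -0.08] -0.1
```

View pics/s5.png

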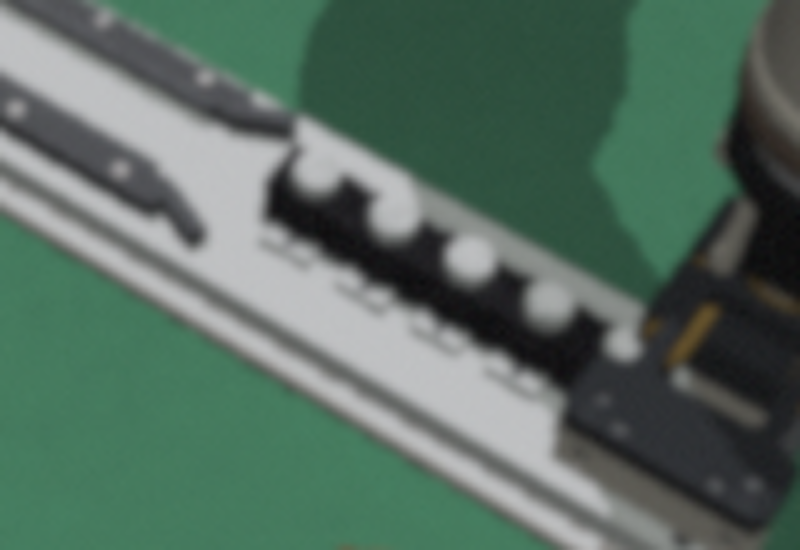

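The scene crop shows the row closed and straight, h1 at (315,170) to h5 at (625,340), with the fingers shut behind it. I'm lowering slightly, making contact, and pushing gently in steps.

Call:
play_rows --targets '[255, 0.05, -0.2, -0.35, 0, 0, -0.1, 255, -0.03, -0.3, -0.3, 0, 0, 0, 255, -0.03, -0.3, 0, 0, 0, 0, 255, -0.03, -0.3, 0, 0, 0, 0, 255, -0.03, -0.3, 0, 0, 0, 0]'

```text
time: 13.42
ee_pos: [0.5337, 0.1728, 0.208]
tcp_rot: [-0.0, 0.748, 0.664, -0.001]
ft_force: [-0.6, 0.1, -0.5]
opening: 0.004
```

```bash
python3 -c "
from h import *
fx(-200,0,209)"
```

```text
p [533.7 172.8 208. ] jaw -6.79 tilt [-0.0015 -0.0006] f [-0.6   0.06 -0.52] open 0.004 t 13.42
grasp fix x,y -216.8 0.0 push f -0.01 | shift cm [-0.23 -1.67] 0.1 rot deg [ 0.03 -0.09] -0.01
```

Call:
play_rows --targets '[255, -0.03, -0.25, 0, 0, 0, 0, 255, -0.03, -0.25, 0, 0, 0, 0, 255, -0.03, -0.25, 0, 0, 0, 0, 255, -0.03, -0.25, 0, 0, 0, 0, 255, -0.03, -0.25, 0, 0, 0, 0]'

```text
time: 13.83
ee_pos: [0.532, 0.1603, 0.2083]
tcp_rot: [-0.001, 0.747, 0.664, 0.001]
ft_force: [0.3, 1.5, -1.6]
opening: 0.005
```

Call:
play_rows --targets '[255, -0.03, -0.25, 0, 0, 0, 0, 255, -0.03, -0.25, 0, 0, 0, 0, 255, -0.03, -0.25, 0, 0, 0, 0, 255, -0.03, -0.25, 0, 0, 0, 0, 255, -0.03, -0.25, 0, 0, 0, 0]'

```text
time: 14.25
ee_pos: [0.5302, 0.1467, 0.2083]
tcp_rot: [-0.001, 0.747, 0.664, 0.001]
ft_force: [0.3, 2.2, -0.9]
opening: 0.005
```

```bash
python3 -c "
from h import *
fx(-180,0,209)"
```

```text
p [530.2 146.7 208.3] jaw -6.71 tilt [-0.0005  0.0032] f [ 0.34  2.25 -0.85] open 0.005 t 14.25
grasp fix x,y -191.0 -0.3 push f 2.27 | shift cm [-0.11 -1.05] 0.07 rot deg [-0.18 -0.03] -0.09
```

Call:
play_rows --targets '[255, -0.03, -0.25, 0, -0.1, 0, 0, 255, -0.03, -0.25, 0, 0, 0, 0, 255, -0.03, -0.25, 0, 0, 0, 0, 255, -0.03, -0.25, 0, 0, 0, 0, 255, -0.03, -0.25, 0, 0, 0, 0]'

```text
time: 14.67
ee_pos: [0.5286, 0.1328, 0.2083]
tcp_rot: [-0.001, 0.747, 0.664, 0.0]
ft_force: [-0.0, 2.0, -0.6]
opening: 0.002
```

Call:
play_rows --targets '[255, -0.03, -0.25, 0, 0, 0, 0, 255, -0.03, -0.25, 0, 0, 0, 0, 255, -0.03, -0.25, 0, 0, 0, 0, 255, -0.03, -0.25, 0, 0, 0, 0, 255, -0.03, -0.25, 0, 0, 0, 0]'

```text
time: 15.08
ee_pos: [0.5268, 0.1188, 0.2083]
tcp_rot: [-0.001, 0.747, 0.664, 0.0]
ft_force: [0.5, 1.2, -2.4]
opening: 0.007
```

```bash
python3 -c "
from h import *
fx(-160,0,209)"
```

```text
p [526.8 118.8 208.3] jaw -6.73 tilt [-0.0008  0.0011] f [ 0.46  1.22 -2.43] open 0.007 t 15.08
grasp fix x,y -162.6 -0.3 push f 1.27 | shift cm [-0.01 -0.25] 0.07 rot deg [-0.06 -0.04] -0.07
```

Call:
play_rows --targets '[255, -0.03, -0.25, 0, 0, 0, 0, 255, -0.03, -0.25, 0, 0, 0, 0, 255, -0.03, -0.25, 0, 0, 0, 0, 255, -0.03, -0.25, 0, 0, 0, 0, 255, -0.03, -0.25, 0, 0, 0, 0]'

```text
time: 15.5
ee_pos: [0.5251, 0.105, 0.2083]
tcp_rot: [-0.001, 0.747, 0.664, 0.0]
ft_force: [-0.0, 1.1, -1.0]
opening: 0.004
```

Call:
play_rows --targets '[255, -0.03, -0.25, 0, 0, 0, 0, 255, -0.03, -0.25, 0, 0, 0, 0, 255, -0.03, -0.25, 0, 0, 0, 0, 255, -0.03, -0.25, 0, 0, 0, 0, 255, -0.03, -0.25, 0, 0, 0, 0]'

```text
time: 15.92
ee_pos: [0.5235, 0.0912, 0.2083]
tcp_rot: [-0.001, 0.747, 0.664, 0.0]
ft_force: [1.3, 2.2, -1.2]
opening: 0.004
```

Call:
play_rows --targets '[255, -0.03, -0.25, 0, 0, 0, 0, 255, -0.03, -0.25, 0, 0, 0, 0, 255, -0.03, -0.25, 0, 0, 0, 0, 255, -0.03, -0.25, 0, 0, 0, 0, 255, -0.03, -0.25, 0, 0, 0, 0]'

```text
time: 16.33
ee_pos: [0.5219, 0.0779, 0.2084]
tcp_rot: [-0.001, 0.747, 0.665, 0.001]
ft_force: [0.6, 2.0, -1.9]
opening: 0.006
```

```bash
python3 -c "
from h import *
fx(-120,0,209)"
```

```text
p [521.9  77.9 208.4] jaw -6.69 tilt [-0.0002  0.0024] f [ 0.61  1.98 -1.85] open 0.006 t 16.33
grasp fix x,y -121.6 -0.4 push f 2.04 | shift cm [ 0.01 -0.13] 0.06 rot deg [-0.14 -0.01] -0.11
```

Call:
play_rows --targets '[255, -0.03, -0.25, 0, -0.1, 0, -0.1, 255, -0.03, -0.25, 0, 0, 0, 0, 255, -0.03, -0.25, 0, 0, 0, 0, 255, -0.03, -0.25, 0, 0, 0, 0, 255, -0.03, -0.25, 0, 0, 0, 0]'

```text
time: 16.75
ee_pos: [0.5201, 0.0639, 0.2084]
tcp_rot: [-0.0, 0.748, 0.664, -0.0]
ft_force: [-0.5, 1.5, -1.1]
opening: 0.01
```

Call:
play_rows --targets '[255, -0.03, -0.25, 0, 0, 0, 0, 255, -0.03, -0.25, 0, 0, 0, 0, 255, -0.03, -0.25, 0, 0, 0, 0, 255, -0.03, -0.25, 0, 0, 0, 0, 255, -0.03, -0.25, 0, 0, 0, 0]'

```text
time: 17.17
ee_pos: [0.5186, 0.0509, 0.2086]
tcp_rot: [-0.0, 0.748, 0.664, 0.001]
ft_force: [-0.3, 3.2, -2.5]
opening: 0.003
```

```bash
python3 -c "
from h import *
fx(-120,0,209)"
```

```text
p [518.6  50.9 208.6] jaw -6.76 tilt [0.0005 0.0016] f [-0.33  3.18 -2.5 ] open 0.003 t 17.17
grasp fix x,y -94.3 -0.3 push f 3.12 | shift cm [0.34 2.58] 0.04 rot deg [-0.09  0.03] -0.04
```

Call:
play_rows --targets '[255, -0.03, -0.25, 0, -0.1, 0, 0, 255, -0.03, -0.25, 0, 0, 0, 0, 255, -0.03, -0.25, 0, 0, 0, 0, 255, -0.03, -0.25, 0, 0, 0, 0, 255, -0.03, -0.25, 0, 0, 0, 0]'

```text
time: 17.58
ee_pos: [0.5169, 0.0372, 0.2086]
tcp_rot: [0.0, 0.748, 0.664, 0.0]
ft_force: [0.3, 2.7, -1.0]
opening: 0.003
```

Call:
play_rows --targets '[255, -0.03, -0.25, 0, 0, 0, 0, 255, -0.03, -0.25, 0, 0, 0, 0, 255, -0.03, -0.25, 0, 0, 0, 0, 255, -0.03, -0.25, 0, 0, 0, 0, 255, -0.03, -0.25, 0, 0, 0, 0]'

```text
time: 18.0
ee_pos: [0.5158, 0.0239, 0.2089]
tcp_rot: [0.0, 0.747, 0.664, 0.001]
ft_force: [-0.1, 2.9, -1.5]
opening: 0.007
```

```bash
python3 -c "
from h import *
fx(-60,0,209)"
```

```text
p [515.8  23.9 208.9] jaw -6.73 tilt [0.0022 0.0011] f [-0.05  2.93 -1.53] open 0.007 t 18.0
grasp fix x,y -67.1 0.4 push f 2.9 | shift cm [-0.09 -0.68] 0.01 rot deg [-0.07  0.13] -0.07
```

Call:
play_rows --targets '[255, -0.03, -0.15, 0, 0, 0.1, 0, 255, -0.02, -0.15, 0, 0, 0, 0, 255, -0.02, -0.15, 0, 0, 0, 0, 255, -0.02, -0.15, 0, 0, 0, 0, 255, -0.02, -0.15, 0, 0, 0, 0]'

```text
time: 18.42
ee_pos: [0.5148, 0.0159, 0.2091]
tcp_rot: [-0.0, 0.747, 0.664, 0.001]
ft_force: [0.2, 4.1, -0.5]
opening: 0.008
```

Call:
play_rows --targets '[255, -0.03, -0.15, 0, 0, 0, 0, 255, -0.02, -0.15, 0, 0, 0, 0, 255, -0.02, -0.15, 0, 0, 0, 0, 255, -0.02, -0.15, 0, 0, 0, 0, 255, -0.02, -0.15, 0, 0, 0, 0]'

```text
time: 18.83
ee_pos: [0.5137, 0.0083, 0.2092]
tcp_rot: [-0.001, 0.747, 0.665, 0.002]
ft_force: [0.4, 3.1, -1.1]
opening: 0.008
```

```bash
python3 -c "
from h import *
fx(-50,0,209)"
```

```text
p [513.7   8.3 209.2] jaw -6.67 tilt [0.0018 0.003 ] f [ 0.44  3.1  -1.08] open 0.008 t 18.83
grasp fix x,y -51.6 0.1 push f 3.13 | shift cm [-0.   -0.11] -0.02 rot deg [-0.17  0.1 ] -0.13
```

Call:
play_rows --targets '[255, -0.02, -0.12, 0, -0.1, 0.1, -0.1, 255, -0.01, -0.12, 0, 0, 0, 0, 255, -0.01, -0.12, 0, 0, 0, 0, 255, -0.01, -0.12, 0, 0, 0, 0, 255, -0.01, -0.12, 0, 0, 0, 0]'

```text
time: 19.25
ee_pos: [0.5131, 0.0004, 0.2092]
tcp_rot: [0.0, 0.748, 0.664, -0.001]
ft_force: [0.4, 2.2, -0.8]
opening: 0.006
```

```bash
python3 -c "
from h import *
fx(-50,0,209)"
```

```text
p [5.131e+02 4.000e-01 2.092e+02] jaw -6.84 tilt [-0.0006 -0.0009] f [ 0.39  2.22 -0.84] open 0.006 t 19.25
grasp fix x,y -43.1 0.1 push f 2.25 | shift cm [0.06 0.67] -0.02 rot deg [ 0.05 -0.03] 0.04
```

Call:
play_rows --targets '[255, -0.01, -0.1, 0, 0, 0, 0, 255, -0.01, -0.1, 0, 0, 0, 0, 255, -0.01, -0.1, 0, 0, 0, 0, 255, -0.01, -0.1, 0, 0, 0, 0]'

```text
time: 19.58
ee_pos: [0.5126, -0.0043, 0.2091]
tcp_rot: [0.0, 0.748, 0.664, -0.001]
ft_force: [1.2, 3.0, -0.7]
opening: 0.008
```

```bash
python3 -c "
from h import *
fx(-40,0,209)"
```

```text
p [512.6  -4.3 209.1] jaw -6.86 tilt [-0.0008 -0.0011] f [ 1.23  3.01 -0.69] open 0.008 t 19.58
grasp fix x,y -38.3 0.1 push f 3.14 | shift cm [-0.    0.15] -0.01 rot deg [ 0.06 -0.05] 0.06
```

Call:
play_rows --targets '[255, -0.01, -0.1, 0, 0, 0, 0, 255, -0.01, -0.1, 0, 0, 0, 0, 255, -0.01, -0.1, 0, 0, 0, 0]'

```text
time: 19.83
ee_pos: [0.5122, -0.0075, 0.2092]
tcp_rot: [0.0, 0.748, 0.664, -0.001]
ft_force: [1.2, 2.2, -1.3]
opening: 0.008
```

```bash
python3 -c "
from h import *
fx(-35,0,209)"
```

```text
p [512.2  -7.5 209.2] jaw -6.85 tilt [-0.0008 -0.001 ] f [ 1.16  2.17 -1.29] open 0.008 t 19.83
grasp fix x,y -35.1 0.1 push f 2.29 | shift cm [-0.03 -0.02] -0.02 rot deg [ 0.06 -0.05] 0.05
```

Call:
play_rows --targets '[255, -0.01, -0.1, 0, 0, 0, 0, 255, -0.01, -0.1, 0, 0, 0, 0, 255, -0.01, -0.1, 0, 0, 0, 0]'

```text
time: 20.08
ee_pos: [0.5119, -0.0105, 0.2092]
tcp_rot: [-0.0, 0.748, 0.664, -0.0]
ft_force: [1.0, 4.3, -1.7]
opening: 0.005
```

```bash
python3 -c "
from h import *
fx(-35,0,209)"
```

```text
p [511.9 -10.5 209.2] jaw -6.83 tilt [-0.0007 -0.0004] f [ 0.99  4.26 -1.75] open 0.005 t 20.08
grasp fix x,y -32.2 0.1 push f 4.35 | shift cm [0.01 0.27] -0.02 rot deg [ 0.02 -0.04] 0.03
```

Call:
play_rows --targets '[255, -0.01, -0.1, 0, 0, 0, 0, 255, -0.01, -0.1, 0, 0, 0, 0]'

```text
time: 20.25
ee_pos: [0.5117, -0.0116, 0.2092]
tcp_rot: [-0.001, 0.748, 0.664, 0.0]
ft_force: [1.1, 6.3, -2.1]
opening: 0.003
```

```bash
python3 -c "
from h import *
fx(-35,0,209)"
```

```text
p [511.7 -11.6 209.2] jaw -6.79 tilt [-0.0002  0.0014] f [ 1.12  6.34 -2.14] open 0.003 t 20.25
grasp fix x,y -31.3 0.1 push f 6.43 | shift cm [0.03 0.39] -0.02 rot deg [-0.08 -0.01] -0.01
```

The force is rising from 3 to 6.4 N, so the pad is reached. Sliding drag was about 3 N, so I'm aiming for about 12 N.

Call:
play_rows --targets '[255, -0.01, -0.12, 0, 0, 0, 0, 255, -0.01, -0.12, 0, 0, 0, 0]'

```text
time: 20.42
ee_pos: [0.5115, -0.0122, 0.2093]
tcp_rot: [-0.002, 0.747, 0.665, 0.002]
ft_force: [1.0, 6.1, -1.4]
opening: 0.003
```

```bash
python3 -c "
from h import *
fx(-35,0,209)"
```

```text
p [511.5 -12.2 209.3] jaw -6.7 tilt [0.0007 0.0047] f [ 0.96  6.08 -1.39] open 0.003 t 20.42
grasp fix x,y -31.3 0.1 push f 6.15 | shift cm [0.05 0.45] -0.03 rot deg [-0.27  0.04] -0.1
```

Call:
play_rows --targets '[255, -0.02, -0.18, 0, -0.1, 0, 0, 255, -0.02, -0.18, 0, -0.1, 0, 0]'

```text
time: 20.58
ee_pos: [0.5111, -0.0129, 0.2094]
tcp_rot: [-0.002, 0.746, 0.666, 0.003]
ft_force: [0.8, 7.6, -1.2]
opening: 0.004
```

```bash
python3 -c "
from h import *
fx(-35,0,209)"
```

```text
p [511.1 -12.9 209.4] jaw -6.56 tilt [0.0021 0.0064] f [ 0.83  7.59 -1.25] open 0.004 t 20.58
grasp fix x,y -30.9 0.0 push f 7.64 | shift cm [0.08 0.51] -0.04 rot deg [-0.37  0.12] -0.24
```

Call:
play_rows --targets '[255, -0.02, -0.24, 0, -0.2, 0.1, -0.2, 255, -0.02, -0.24, 0, -0.2, 0, -0.1]'

```text
time: 20.75
ee_pos: [0.511, -0.0134, 0.2097]
tcp_rot: [-0.002, 0.747, 0.665, 0.003]
ft_force: [1.9, 10.1, -2.0]
opening: 0.008
```

```bash
python3 -c "
from h import *
fx(-35,0,209)"
```

```text
p [511.  -13.4 209.7] jaw -6.66 tilt [0.0031 0.007 ] f [ 1.9  10.07 -2.01] open 0.008 t 20.75
grasp fix x,y -30.5 0.1 push f 10.23 | shift cm [0.09 0.56] -0.07 rot deg [-0.4   0.18] -0.14
```

Call:
play_rows --targets '[255, -0.03, -0.28, 0, -0.3, 0.1, -0.1, 255, -0.03, -0.28, 0, -0.2, 0.1, -0.1]'

```text
time: 20.92
ee_pos: [0.5108, -0.0136, 0.2101]
tcp_rot: [-0.002, 0.747, 0.665, 0.004]
ft_force: [2.7, 8.6, -2.3]
opening: 0.005
```

```bash
python3 -c "
from h import *
fx(-35,0,209)"
```

```text
p [510.8 -13.6 210.1] jaw -6.59 tilt [0.003  0.0072] f [ 2.71  8.62 -2.28] open 0.005 t 20.92
grasp fix x,y -30.3 -0.1 push f 8.88 | shift cm [0.11 0.58] -0.11 rot deg [-0.41  0.17] -0.21
```

Call:
play_rows --targets '[255, 0, -0.38, -0.03, -0.2, 0.1, -0.1, 255, 0, -0.38, 0, -0.2, 0.1, -0.1]'

```text
time: 21.08
ee_pos: [0.511, -0.0146, 0.2101]
tcp_rot: [-0.003, 0.746, 0.666, 0.005]
ft_force: [0.7, 12.8, -2.1]
opening: 0.005
```

```bash
python3 -c "
from h import *
fx(-35,0,209)"
```

```text
p [511.  -14.6 210.1] jaw -6.47 tilt [0.0025 0.0109] f [ 0.67 12.84 -2.12] open 0.005 t 21.08
grasp fix x,y -29.9 0.1 push f 12.83 | shift cm [0.1  0.69] -0.11 rot deg [-0.63  0.14] -0.33
```

Call:
play_rows --targets '[255, 0, -0.37, 0, -0.2, 0.1, -0.1, 255, 0, -0.37, 0, -0.2, 0.1, -0.1, 255, 0, -0.37, 0, -0.2, 0.1, -0.1]'

```text
time: 21.33
ee_pos: [0.511, -0.0156, 0.2104]
tcp_rot: [-0.006, 0.745, 0.667, 0.006]
ft_force: [1.7, 11.7, -3.6]
opening: 0.003
```

Call:
play_rows --targets '[255, 0, -0.37, 0, -0.2, 0.1, -0.1, 255, 0, -0.37, 0, -0.2, 0.1, -0.1]'

```text
time: 21.5
ee_pos: [0.5111, -0.0163, 0.2106]
tcp_rot: [-0.008, 0.744, 0.668, 0.007]
ft_force: [1.0, 12.2, -3.9]
opening: 0.004
```

```bash
python3 -c "
from h import *
fx(-35,0,209)"
```

```text
p [511.1 -16.3 210.6] jaw -6.13 tilt [0.0003 0.0209] f [ 1.02 12.18 -3.95] open 0.004 t 21.5
grasp fix x,y -29.9 -0.2 push f 12.21 | shift cm [0.09 0.85] -0.16 rot deg [-1.2   0.02] -0.67
```

Call:
play_rows --targets '[255, 0, -0.38, 0, -0.6, 0, -0.3, 255, 0, -0.38, 0, -0.6, 0, -0.3]'

```text
time: 21.67
ee_pos: [0.5109, -0.0157, 0.2108]
tcp_rot: [-0.004, 0.745, 0.667, 0.006]
ft_force: [1.2, 15.2, -2.7]
opening: 0.01
```

```bash
python3 -c "
from h import *
fx(-35,0,209)"
```

```text
p [510.9 -15.7 210.8] jaw -6.38 tilt [0.003  0.0138] f [ 1.22 15.2  -2.71] open 0.01 t 21.67
grasp fix x,y -29.3 0.1 push f 15.24 | shift cm [0.1  0.79] -0.18 rot deg [-0.79  0.17] -0.42
```

Call:
play_rows --targets '[255, 0, -0.35, 0, -0.35, 0, -0.2, 255, 0, -0.35, 0, -0.35, 0, -0.2, 255, 0, -0.35, 0, -0.3, 0, -0.2]'

```text
time: 21.92
ee_pos: [0.5104, -0.0153, 0.2108]
tcp_rot: [-0.003, 0.746, 0.666, 0.006]
ft_force: [0.8, 11.9, -2.9]
opening: 0.007
```

Call:
play_rows --targets '[255, 0, -0.35, 0, -0.35, 0, -0.2, 255, 0, -0.35, 0, -0.3, 0, -0.2]'

```text
time: 22.08
ee_pos: [0.51, -0.0153, 0.2108]
tcp_rot: [-0.002, 0.746, 0.666, 0.007]
ft_force: [2.3, 10.7, -2.5]
opening: 0.004
```

```bash
python3 -c "
from h import *
fx(-35,0,209)"
```

```text
p [510.  -15.3 210.8] jaw -6.49 tilt [0.0076 0.0123] f [ 2.29 10.7  -2.5 ] open 0.004 t 22.08
grasp fix x,y -29.5 0.0 push f 10.9 | shift cm [0.19 0.75] -0.18 rot deg [-0.71  0.44] -0.31
```

Held above about 11 N for 1 s, with a 15 N peak. Easing off now and retreating.

Call:
play_rows --targets '[255, 0, -0.15, 0, 0, 0, 0, 255, 0, 0, 0, 0, 0, 0, 255, 0.02, 0.2, 0, 0, 0, 0, 255, 0.05, 0.4, 0, 0, 0, 0, 255, 0.1, 1, 0, 0, 0, 0]'

```text
time: 22.5
ee_pos: [0.5104, -0.0018, 0.2099]
tcp_rot: [-0.003, 0.747, 0.665, 0.005]
ft_force: [0.3, 0.2, 0.0]
opening: 0.001
```

Call:
play_rows --targets '[255, 0.2, 2, 0, 0, 0, 0, 255, 0.2, 2, 1, 0, 0, 0, 255, 0, 0, 4, 0, 0, 0, 255, 0, 0, 4, 0, 0, 0, 255, 0, 0, 4, 0, 0, 0]'

```text
time: 22.92
ee_pos: [0.5093, 0.0411, 0.3355]
tcp_rot: [-0.009, 0.746, 0.665, -0.004]
ft_force: [0.6, -0.7, 1.1]
opening: 0.004
```

Call:
play_rows --targets '[255, 0, -4, 3, -0.5, 0.3, 0, 255, 0, -4, 3, 0, 0, 0, 255, 0, -4, 0, 0, 0, 0, 255, -0.5, -4, 0, 0, 0, 0, 255, -1, -4, 0, 0, 0, 0]'

```text
time: 23.33
ee_pos: [0.497, -0.1397, 0.4018]
tcp_rot: [0.0, 0.739, 0.674, -0.003]
ft_force: [1.1, -1.1, 1.3]
opening: 0.005
```

Call:
play_rows --targets '[255, -1, -4, 0, 0, 0, 0, 255, -0.5, -3, 0, 0, 0, 0, 255, 0, 0, 0, 0, 0, 0]'

```text
time: 23.58
ee_pos: [0.478, -0.2217, 0.4025]
tcp_rot: [0.002, 0.744, 0.669, -0.007]
ft_force: [-0.3, -0.2, 0.0]
opening: 0.004
```

```bash
python3 -c "
from h import *
fx(-35,0,209)
from bench import imaging
c=imaging.capture('wrist');np.savez('w6.npz',**c);cv2.imwrite('pics/w6.png',c['img'][:,:,::-1])
for x in (160,136,0,-22):
    p=MR+x*U;print(x,proj(c,np.array([*p/1000,.061])))
s=imaging.capture('scene');np.savez('s6.npz',**s);d=imaging.capture('side');np.savez('d6.npz',**d)
for k in (s,d): print(proj(k,np.array([*(MR+133*U)/1000,.061])),proj(k,np.array([*(MR-3*U)/1000,.061])))
"
```

```text
p [ 478.  -221.7  402.5] jaw -6.08 tilt [-0.0074 -0.0127] f [-0.28 -0.17  0.03] open 0.004 t 23.58
grasp fix x,y 183.7 -9.3 push f -0.2 | shift cm [ 3.39 21.39] -19.35 rot deg [ 0.73 -0.42] -0.72
160 [288.15041898 172.43837481]
136 [288.61707592 150.48849443]
0 [291.65860242   7.42591987]
-22 [292.22511978 -19.22103961]
[258.74864837 151.93943383] [312.79108268 182.44229276]
[352.61021654 186.08259868] [318.25638799 212.66080388]
```

```bash
python3 -c "
from h import *
w=np.load('w6.npz')['img'];s=np.load('s6.npz')['img']
A=cv2.resize(w[0:200,230:350],None,fx=3,fy=3,interpolation=cv2.INTER_CUBIC)
B=cv2.resize(s[125:215,220:330],None,fx=4,fy=4,interpolation=cv2.INTER_CUBIC)
B=cv2.copyMakeBorder(B,0,600-B.shape[0],0,0,cv2.BORDER_CONSTANT)
o=np.hstack([A,B]);cv2.imwrite('pics/f6.png',o[:,:,::-1]);print(o.shape)"
```

```text
(600, 800, 3)
```

View pics/f6.png

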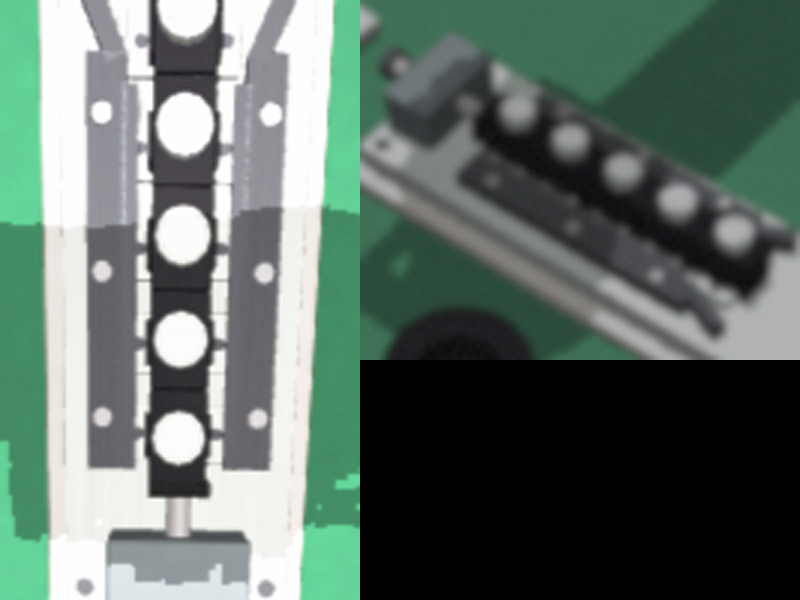

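```bash
python3 -c "
from h import *
c=dict(np.load('w6.npz'));f=lambda u,v,z:onz(c,230+u/3,v/3,z)[:2]*1000
s=[(f(101,112,.036)+f(270,113,.036))/2,(f(102,417,.036)+f(258,418,.036))/2]
u=s[1]-s[0];u/=np.linalg.norm(u);n=np.array([-u[1],u[0]]);print('yaw',np.degrees(np.arctan2(u[1],u[0])),np.linalg.norm(s[1]-s[0]))
for t in [(187,10),(186,124),(183,234),(181,339),(178.5,437)]:
    p=f(*t,.061)-s[0];print((p@u+20.3).round(1),(p@n).round(1))
print('gap h1 front/block',((f(179,497,.053)-s[0])@u+20.3).round(1),((f(178,540,.055)-s[0])@u+20.3).round(1))
"
```

```text
yaw -96.55067929840054 105.65040340493451
-2.3 -0.9
30.5 -0.5
64.2 -0.9
98.3 -0.9
132.0 -1.2
gap h1 front/block 154.6 170.7
```

```bash
python3 -c "
from bench import robot
print(robot.finish_job())"
```

```text
the job is handed in; nothing more can be done
None
```

The job is handed in: all five housings sit in one closed, straight row in the rails, with the front one against the stop pad. `finish_job` gives no verdict, so this rests on my own measurements.

- **Loading:** I stood the fifth housing 37.6 mm behind the fourth (measured by camera). I then straightened each housing on the middle line with the jaws, closed the gaps, and pushed with the fingers shut behind the row. All of this took about 23.6 s of the 72 s allowed.
- **Pressing:** The sliding drag felt like about 3 N, less than the 4–10 N described. I felt the pad, then held roughly 11–13 N for about a second, with readings between 10.7 and 15.2 N. By those readings that is about 8–12 N on the stop. After that I eased off and moved the arm clear.
- **Last picture:** The front housing's centre is at about x = 132 mm, with pitches of 33–34 mm. Offsets are about -1 mm, towards the -y rail as the springs press. Housing5 is at about x = -2 to -3 mm.

**Unconfirmed or disagreeing:**
- That position for housing5 is about 3–4 mm deeper than the stated 6–26 mm out of the mouth, roughly what camera error and pad compression would explain.
- The force still on the pad after letting go was not measured. The springs hold the row, and the picture shows it tight to the pad.
- I did not measure the ring light, cup and syringe stand at the end. The arm stayed away from them throughout.

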